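# Clamp a petri dish in the streaking stand and lock the jaw with the thumb wedge

### The job

Set the nearer petri dish, the one lying left of the streaking stand, flat on the stand between its two jaws, then slide the bar by its knob until the dish is held snugly between the bar's jaw and the V rest, without cracking it. Then push the thumb wedge along its ramp, firmly but without forcing it, until it jams the bar fast, and leave the dish clamped, touching nothing. Leave the other things on the bench alone.

Things in the scene. Friction and masses are not known exactly. Their poses are not given: they have to be found in the camera images.
- stand: streaking stand, fixed: grey metal plate 110 mm (x) by 272 mm (y), top 12 mm above the bench. Origin on the bench under the bar's centre line; plate from y = -148 to +124 mm. y points along the bar to the V rest, x across the bar, away from the thumb plate. The black V rest, 15 mm high, y = 82 to 117 mm, touches the dish 30 deg either side of y; a seated dish has its centre at x 0, y 62 mm.
- bar (a joint): travel of the sliding bar (flat steel, 48 mm wide, top 24 mm above the bench) along the stand's +y towards the V rest, in m; 0 is open, about 0.030 just touches a seated dish, 0.036 is the end. The bar drags with about 2 N and stays where it is left; it carries knob and jaw. A push of 5 to 10 N on the knob holds the dish snugly; more than 20 N on the dish cracks it.
- knob_top (a point): centre of the top of the bar's black upright knob, 20 mm in diameter and 24 mm high, standing on the bar's rear end: its top is 48 mm above the bench. It lies on the stand's x = 0 line and moves with the bar along y.
- jaw_face (a point): middle of the bar's flat jaw face (42 mm wide, 14 to 25 mm above the bench), which faces the stand's +y and touches the dish; axes as the stand's.
- wedge (a joint): travel of the wedge along its ramp, m; 0 withdrawn, 0.036 the end; it goes along the stand's +x and sinks 1 in 7 towards the bar, drags with about 5 N and stays where left. It bites on the bar somewhere between 15 and 29 mm (the bridge has play); from there the push rises by about 7 N a mm. A push of 12 to 18 N sets it; over about 30 N is forcing it.
- thumb_plate (a point): middle of the outer face of the wedge's upright thumb plate (22 mm wide along y, 8 mm thick along x, reaching 14.5 mm above and below this point); it looks along -x and is pushed to +x. The wedge, 90 x 20 mm, runs under the lock bridge, a dark steel block on posts over the bar, 68 mm (x) by 47 mm (y), top 50 mm above the bench, centred at stand x 0, y -45 mm.
- dish: the petri dish with lid, a closed disc 60 mm in diameter and 16 mm high, 22 g; origin at the centre of its underside. At the start it lies flat on the bench to the left of the stand (another dish far at the back stays there).
- immersion_oil: bystander: black-capped vial, 24 mm in diameter, 63 mm high; origin at the centre of its underside
- tweezers: bystander: steel tweezers lying flat, 16 x 125 x 9 mm; origin at the centre of its underside
- cover_glass_box: bystander: small box of cover glasses, 26 x 30 x 22 mm; origin at the centre of its underside

How it is judged:
By the outcome, as a careful person would: the job done as asked, in the order asked, and still so for the second after the job is handed in, with the robot touching nothing.
It also fails if it takes over 51 s, if anything falls off the work surface, if the arm or the gripper's body presses on something with over 40 N, if the wrist force passes 120 N, or if a joint passes its speed limit or range.

### The arm

A 6-joint arm with a two-finger parallel gripper is mounted at the origin on a cart in front of the work surface, level with it; the furniture and walls round the work are solid. World frame = base frame: x ahead of the robot, y to its left, z up, the work surface at z = 0. Lengths are in mm, angles in rad, forces in N, time in s.
With the tool pointing down it reaches from about 225 to 725 mm from the base axis. Payload 3.1 kg.
Tool frame: the origin (TCP) lies at the very end of the fingers, on their centre line; the grasp point (between the pads) lies manip.tcp_to_grasp behind it (manip.tcp_to_grasp is the distance from the TCP to the grasp point, in mm); z points along the fingers, y is the line along which they close (so a half turn about z gives the same grasp; the last joint's range is limited). The gripper opens to 85 mm and grips with 20 to 120 N. Pads are 22 mm wide; open, the fingers measure 114 mm over their backs; the gripper's body (76 mm by 85 mm) begins 54 mm behind the grasp point. The pads swing forward as they close: fully open they stand 13 mm farther back than shut.
Start: joints at [1.015, 0.048, 0.099, 1.622, 0, 1.443], TCP at [217.813, 477.677, 231.312] pointing down, gripper open.
Joint ranges: [-2.91, 2.91], [-0.99, 1.94], [-1.21, 1.42], [-2.12, 2.29], [-1.49, 1.47], [-3.14, 3.14]. Speed limits (rad/s): [2.79, 2.79, 3.14, 3.14, 3.14, 3.14].

### API

Orientations are given as a 3x3 rotation matrix whose columns are the frame's x, y, z axes.
In Python, from station import status, cams, sign_off, manip gives the robot as it stands. The module is installed in compiled form; this text tells all that it offers.
- The arm moves only by the shell command python3 -m creep 'ROWS' [OPENING] [FORCE]. ROWS is JSON, a list of rows, each a list of 6 numbers: the shift along the tool's x, y, z in cm, then the turn, a rotation vector about the tool's x, y, z in degrees. A call has 1 to 12 rows; each row shifts and turns the commanded pose from where the row before left it, along the tool's axes as they then stand; what a row does not reach is not made up. A row lasts 1/8 s, in which the tool goes at most 62.5 mm and 10.7 degrees, less where a joint would pass 70% of its speed; a pose out of reach is approached as far as the arm can. A call with a gripper value outside its range is refused whole. OPENING is the finger opening in cm, from 0 to 8.54, set as the call begins (- or left out, the last holds). The fingers move at their own pace and stop on an object; FORCE is the grip in N (left out, the last holds). Time passes only in rows, so rows that do not move let the fingers close. It gives the time, the measured TCP pose, the force, the opening and the grip force at its end, in the units of the state.
- status.state(): the state, without advancing time (a new reading comes with each control period).
- cams.camera(name): name is "side" or "top" or "wrist"; returns the picture (420x560x3 uint8, blue, green, red); there is no depth.
- cams.camera_params(name): a dict with "vfov" (degrees; the focal length in pixels is half the picture's height over the tangent of half this angle, whatever the lens; pixels are square), "cx", "cy" (the principal point, pixels), "R" (3x3) and "t" (3): a world point X has camera coordinates R X + t; the wrist camera has in their place "hand_eye" (4x4, takes a point from camera to tool coordinates, whose origin is the TCP and whose axes are the flange's). Camera axes: x right, y down, z forward; pixel columns grow to the right and rows downward; lengths in mm; the calibration is good to about 2 mm. A picture is of the moment at which its call begins: read the wrist's pose just before it. camera_params takes no time and is no camera call.
- sign_off(): hands the job in; it is judged then, once.
The state is a dict: "time_s": time; "qpos": joint angles; "qd": joint speeds; "effort": joint torques, N m; "tool_pos": TCP position; "tool_rot": TCP orientation; "wrist_force": force on the tool from outside, world axes, zero at the start; "ft_torque": the same for the moment, N m; "finger_gap": opening from 0.0 (shut) to 1.0 (fully open); "grip_force": force on a finger pad.
Only numpy, scipy, OpenCV 4.12 (cv2) and the standard library are available. Lean on these libraries where they do the work, as an engineer would, in place of code of your own. Each camera call takes 0.05 s, during which the arm holds its last target. There are 200 camera calls.

## Working session

There is one attempt and no reset: what is moved stays moved. The work goes in short steps, Python scripts to look and compute and a shell command to move; the robot and the scene stay as the last step left them, time stands still between calls to the robot, and variables do not carry over. Pictures are saved under pics/ and viewed, at most 12 in all, crops included, and the job is handed in when it is done.

```bash
mkdir -p pics; python3 - <<'E'
from station import status,cams,manip
import cv2
s=status.state();print(s);print(manip.tcp_to_grasp)
for n in("top","side","wrist"):
    print(n,cams.camera_params(n))
    cv2.imwrite(f"pics/{n}0.png",cams.camera(n))
E
```

```text
{'time_s': 0.0, 'qpos': array([1.01519066e+00, 4.87301236e-02, 9.75745139e-02, 1.62202756e+00,
       1.11125709e-05, 1.44300167e+00]), 'qd': array([ 0.00064864,  0.00029807, -0.00048921, -0.00025878,  0.00013589,
        0.00279044]), 'effort': array([ 1.22145339e-03, -3.38781524e+01,  3.20015216e+01,  2.03549245e-02,
       -2.94016536e-05, -1.11179469e-05]), 'tool_pos': array([217.48281509, 477.14285745, 230.11623035]), 'tool_rot': array([[-9.09875889e-01,  4.14878606e-01, -1.26840015e-03],
       [ 4.14880426e-01,  9.09873697e-01, -2.02195499e-03],
       [ 3.15218062e-04, -2.36596248e-03, -9.99997151e-01]]), 'wrist_force': array([0.16442265, 0.1198179 , 0.32550184]), 'ft_torque': array([-0.00667123, -0.04418352,  0.02442933]), 'grip_force': 0.0, 'finger_gap': 0.9997154055382514}
18.700000000000003
top {'vfov': 46.2451794497239, 'cx': 277.1500072920018, 'cy': 211.78814971590617, 'R': array([[ 0.01241024, -0.99973846, -0.01920921],
       [-0.98899119, -0.0094394 , -0.14767303],
       [ 0.14745309,  0.02083039, -0.98884968]]), 't': array([ 171.91642057,  571.13470554, 1087.59111355])}
side {'vfov': 47.646676773386325, 'cx': 279.94198300915014, 'cy': 210.45415087894864, 'R': array([[ 0.83186006, -0.5547279 ,  0.01690551],
       [-0.33852754, -0.53131687, -0.77659609],
       [ 0.4397817 ,  0.64029629, -0.62977196]]), 't': array([-375.44999914,  329.86356211,  656.6535288 ])}
wrist {'vfov': 71.52160470778928, 'cx': 282.27694607214374, 'cy': 206.37671047210853, 'hand_eye': array([[-8.98933030e-04, -9.66025563e-01, -2.58444973e-01,
         6.54009543e+01],
       [ 9.99999537e-01, -7.79764222e-04, -5.63603313e-04,
        -1.90040326e-01],
       [ 3.42929064e-04, -2.58445360e-01,  9.66025816e-01,
        -1.42559729e+02],
       [ 0.00000000e+00,  0.00000000e+00,  0.00000000e+00,
         1.00000000e+00]])}
```

View pics/top0.png

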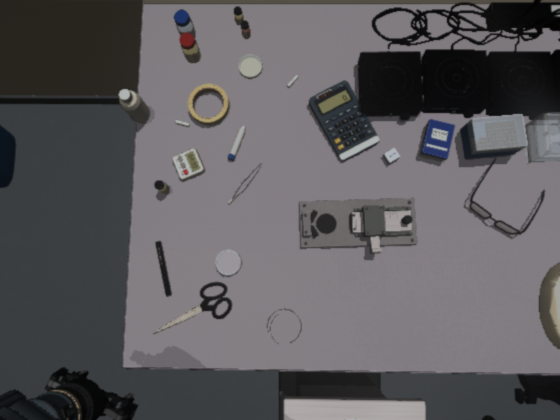

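View pics/side0.png

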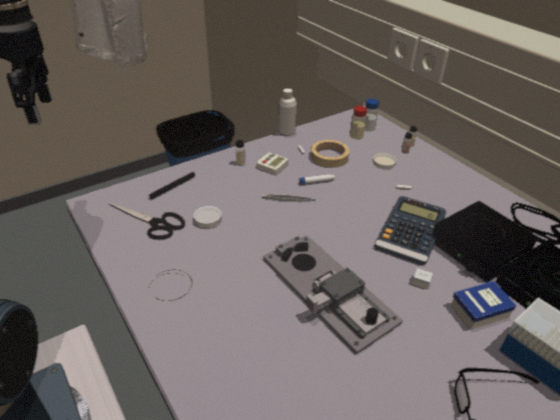

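Top view: the stand spans about (300..416, 198..248), with the V rest to its left (+y world). The thumb plate is at (376,243), the knob at (407,220) and the dish at (228,263). I'll enlarge it.

```bash
python3 - <<'E'
import cv2
a=cv2.imread("pics/top0.png")[190:260,290:424];a=cv2.resize(a,None,fx=5.9,fy=5.9,interpolation=cv2.INTER_CUBIC)
b=cv2.imread("pics/top0.png")[245:281,208:248];b=cv2.resize(b,None,fx=4.4,fy=4.4,interpolation=cv2.INTER_CUBIC)
import numpy as np
c=np.zeros((590,800,3),np.uint8);c[:a.shape[0],:a.shape[1]]=a;c[425:425+b.shape[0],:b.shape[1]]=b
cv2.imwrite("pics/crop.png",np.clip(c*1.8,0,255).astype(np.uint8))
E
```

```text
(no output)
```

View pics/crop.png

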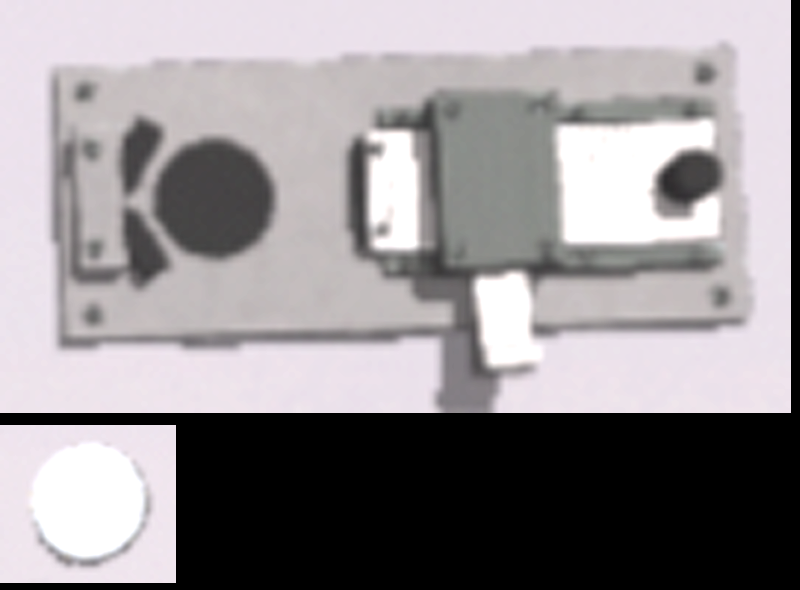

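The crop shows the plate corners at TL(55,70), TR(733,47), BR(745,322) and BL(62,345). The knob top is at (697,172), the black seat disc at (215,198), the thumb plate at about (510,320) and the dish centre at (89,501).

```bash
cat > h.py <<'E'
import numpy as np
from station import status,cams
def ray(n,u,v,z,pose=None):
    p=cams.camera_params(n);f=210/np.tan(np.radians(p["vfov"]/2))
    d=np.array([(u-p["cx"])/f,(v-p["cy"])/f,1])
    if n=="wrist":
        H=p["hand_eye"];R,t=pose;A=R@H[:3,:3];c=R@H[:3,3]+t;d=A@d
    else: c=-p["R"].T@p["t"];d=p["R"].T@d
    return c+d*(z-c[2])/d[2]
def proj(n,X,pose=None):
    p=cams.camera_params(n);f=210/np.tan(np.radians(p["vfov"]/2))
    if n=="wrist":
        H=p["hand_eye"];R,t=pose;A=R@H[:3,:3];c=R@H[:3,3]+t;q=A.T@(np.array(X)-c)
    else:q=p["R"]@X+p["t"]
    return q[:2]/q[2]*f+[p["cx"],p["cy"]]
E
python3 - <<'E'
from h import *
g=lambda x,y,z:ray("top",(x+.5)/5.9-.5+290,(y+.5)/5.9-.5+190,z)
C=[g(*c,12) for c in((55,70),(733,47),(745,322),(62,345))]
L=np.array([[55,124],[55,-148],[-55,-148],[-55,124]],float)
C=np.array(C)[:,:2];cl=L.mean(0);cw=C.mean(0)
U,S,V=np.linalg.svd((L-cl).T@(C-cw));R=(V.T@U.T)
print("R",R,"ang",np.degrees(np.arctan2(R[1,0],R[0,0])));o=cw-R@cl;print("o",o,"res",C-(L@R.T+o),S.sum()/((L-cl)**2).sum())
print("seat",g(215,198,12),"pred",R@[0,62]+o);k=g(697,172,48);print("knob",k,R.T@(k[:2]-o))
print("dish",ray("top",208+89.5/4.4-.5,245+76.5/4.4-.5,16))
t=g(510,362,40);print("thumb",t,R.T@(t[:2]-o))
E
```

```text
R [[ 0.99915706 -0.04105081]
 [ 0.04105081  0.99915706]] ang 2.352699090176539
o [549.48335604   2.54827004] res [[-0.06233042 -1.16077492]
 [ 0.59963141 -0.85243358]
 [ 0.17293608  2.08219295]
 [-0.71023707 -0.06898445]] 0.9967981997467223
seat [548.06180131  63.43536757  12.        ] pred [546.938206    64.49600778]
knob [ 555.46913372 -119.37633518   48.        ] [   0.97562859 -122.06755114]
dish [454.39398592 292.11057626  16.        ]
thumb [481.97022881 -47.67692441  40.        ] [-69.5180025  -47.41138928]
```

```bash
cat >> h.py <<'E'
def to(x,y,z,yaw):
    "tool-frame cm shift + turn about tool z (deg) to world target; yaw = angle of tool y (deg)"
    s=status.state();R=s["tool_rot"];d=np.array([x,y,z])-s["tool_pos"]
    cy=np.degrees(np.arctan2(R[1,1],R[0,1]));t=-((yaw-cy+90)%180-90)
    print("t%.2f"%s["time_s"],"shift",np.round(R.T@d/10,2),"turn",round(t,2),"tilt",np.round(np.degrees(R[:2,2]),2),"pos",np.round(s["tool_pos"],1),"F",np.round(s["wrist_force"],1),"grip",round(s["grip_force"],1),"gap",round(s["finger_gap"]*85.4,1),"q6",round(s["qpos"][5],2))
O=np.array([549.5,2.5]);A=2.35
def st(x,y):
    a=np.radians(A);return O+np.array([[np.cos(a),-np.sin(a)],[np.sin(a),np.cos(a)]])@[x,y]
E
python3 -m creep '[[-3,-1,2,0,0,0],[-5,-1,2,0,0,0],[-5,-1,2,0,0,0],[-5,-1,2,0,0,0],[-5,-1,2,0,0,0],[-4,-1,1,0,0,0],[-2.2,-1,0,0,0,0],[0,0,0,0,0,0],[0,0,0,0,0,0]]' 8.5 20
python3 - <<'E'
from h import *;import cv2
to(454.4,292.1,4,65)
s=status.state();cv2.imwrite("pics/w1.png",cams.camera("wrist"));print(proj("wrist",[454.4,292.1,16],(s["tool_rot"],s["tool_pos"])))
E
```

```text
time_s: 1.27
tool_pos: [454.0, 293.1, 121.1]
tool_rot: [[-0.91, 0.415, -0.001], [0.415, 0.91, 0.0], [0.001, -0.0, -1.0]]
wrist_force: [-0.5, 1.0, 0.2]
finger_gap: 0.996
grip_force: 0.0
t1.27 shift [-0.09 -0.07 11.71] turn 0.5 tilt [-0.05  0.01] pos [454.  293.1 121.1] F [-0.5  1.   0.2] grip 0.0 gap 85.0 q6 0.88
[281.84002764 206.42257188]
```

View pics/w1.png

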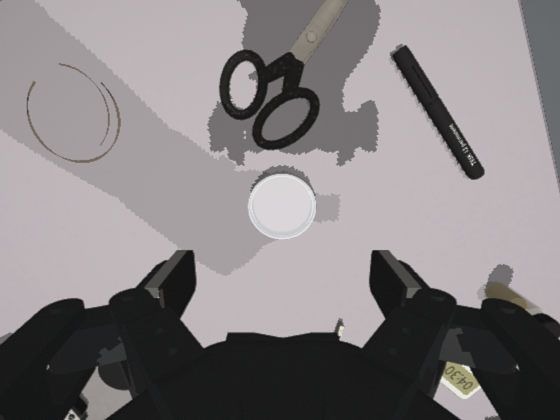

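The dish shows at (282,206), exactly where I predicted. I'll descend and close in small steps.

```bash
python3 -m creep '[[-0.1,-0.05,4,0,0,0],[0,0,4,0,0,0],[0,0,2.5,0,0,0],[0,0,1.5,0,0,0],[0,0,0,0,0,0],[0,0,0,0,0,0]]' 8.5 20
python3 -m creep '[[0,0,0,0,0,0],[0,0,0,0,0,0],[0,0,0,0,0,0],[0,0,0,0,0,0]]' 6.1
python3 -c "
from h import *;to(454.4,292.1,0,65)"
python3 -m creep '[[0,0,0,0,0,0],[0,0,0,0,0,0]]' 6.0
python3 -m creep '[[0,0,0,0,0,0],[0,0,0,0,0,0]]' 5.95
```

```text
time_s: 2.08
tool_pos: [456.1, 292.8, 2.8]
tool_rot: [[-0.91, 0.414, 0.002], [0.414, 0.91, 0.001], [-0.002, 0.002, -1.0]]
wrist_force: [-0.3, 0.1, -0.2]
finger_gap: 0.996
grip_force: 0.0
time_s: 2.58
tool_pos: [455.2, 292.0, 1.4]
tool_rot: [[-0.91, 0.415, 0.0], [0.415, 0.91, 0.0], [-0.0, 0.0, -1.0]]
wrist_force: [-0.0, 0.0, -0.4]
finger_gap: 0.716
grip_force: 0.0
t2.58 shift [ 0.08 -0.02  0.14] turn 0.48 tilt [0.01 0.  ] pos [455.2 292.    1.4] F [-0.   0.  -0.4] grip 0.0 gap 61.1 q6 0.87
time_s: 2.82
tool_pos: [455.2, 292.0, 1.3]
tool_rot: [[-0.91, 0.415, 0.0], [0.415, 0.91, 0.0], [-0.0, 0.0, -1.0]]
wrist_force: [0.2, -0.6, -0.2]
finger_gap: 0.706
grip_force: 0.1
time_s: 3.08
tool_pos: [455.2, 292.0, 1.4]
tool_rot: [[-0.91, 0.415, 0.0], [0.415, 0.91, 0.0], [-0.0, 0.0, -1.0]]
wrist_force: [-0.8, 0.9, 0.5]
finger_gap: 0.696
grip_force: 6.1
```

Gripped gently at 6 N. Lifting.

```bash
python3 -m creep '[[0,0,-0.5,0,0,0],[0,0,-1.5,0,0,0],[0,0,-3,0,0,0],[0,0,-4,0,0,0],[0,0,-1,0,0,0],[0,0,0,0,0,0]]'
python3 -c "
from h import *;p=st(0,57);print(p,st(0,57));to(p[0],p[1],92,2.35)"
```

```text
time_s: 3.82
tool_pos: [456.0, 292.4, 102.7]
tool_rot: [[-0.91, 0.415, 0.003], [0.415, 0.91, 0.001], [-0.002, 0.002, -1.0]]
wrist_force: [0.1, 1.2, -0.4]
finger_gap: 0.701
grip_force: 6.1
[547.16278689  59.4520626 ] [547.16278689  59.4520626 ]
t3.83 shift [-17.95 -17.41   1.07] turn 63.14 tilt [0.14 0.06] pos [456.  292.4 102.7] F [ 0.1  1.2 -0.4] grip 6.1 gap 59.9 q6 0.87
```

```bash
python3 -m creep '[[-2,-2,0,0,0,0],[-4,-4,0,0,0,0],[-4,-4,0.5,0,0,0],[-4,-4,0.5,0,0,0],[-2.95,-2.4,0,0,0,0],[-1,-1,0,0,0,0]]'
python3 -m creep '[[0,0,0,0,0,7],[0,0,0,0,0,10],[0,0,0,0,0,10],[0,0,0,0,0,10],[0,0,0,0,0,10],[0,0,0,0,0,10],[0,0,0,0,0,6.1],[0,0,0,0,0,0],[0,0,0,0,0,0]]'
python3 - <<'E'
from h import *;import cv2
p=st(0,57);to(p[0],p[1],12,2.35)
s=status.state();P=(s["tool_rot"],s["tool_pos"]);cv2.imwrite("pics/w2.png",cams.camera("wrist"))
for n,X in dict(seat=(0,62,12),TL=(55,124,12),BL=(-55,124,12),jawL=(-21,2,25),jawR=(21,2,25)).items(): print(n,proj("wrist",[*st(X[0],X[1]),X[2]],P))
E
```

```text
time_s: 4.58
tool_pos: [545.6, 57.1, 89.1]
tool_rot: [[-0.909, 0.417, -0.004], [0.417, 0.909, -0.0], [0.003, -0.002, -1.0]]
wrist_force: [-0.5, 0.6, 0.1]
finger_gap: 0.699
grip_force: 6.1
time_s: 5.7
tool_pos: [545.6, 59.7, 90.6]
tool_rot: [[-0.044, 0.999, -0.001], [0.999, 0.044, 0.0], [0.0, -0.001, -1.0]]
wrist_force: [0.1, -0.5, -0.2]
finger_gap: 0.698
grip_force: 6.1
t5.70 shift [-0.03  0.17  7.86] turn 0.17 tilt [-0.08  0.01] pos [545.6  59.7  90.6] F [ 0.1 -0.5 -0.2] grip 6.1 gap 59.6 q6 1.51
seat [284.8001861 207.9116365]
TL [360.38494821 126.28984712]
BL [209.97665489 125.9739764 ]
jawL [258.22343674 284.82080964]
jawR [310.96074563 284.95887454]
```

View pics/w2.png

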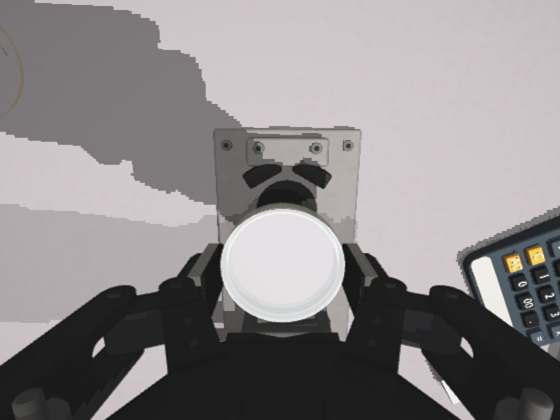

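The plate corners appear at (361,129) and (213,130), within 2 mm of the prediction, and the dish is level in the grip. I'll lower it slightly short of the V.

```bash
sed -i 's/549.5,2.5/550.4,1.2/' h.py
python3 -m creep '[[-0.3,0.28,2,0,0,0],[0,0,3,0,0,0],[0,0,1.7,0,0,0],[0,0,0.6,0,0,0],[0,0,0.2,0,0,0],[0,0,0,0,0,0],[0,0,0,0,0,0]]'
python3 -c "
from h import *;p=st(0,57);to(p[0],p[1],13.4,2.35)"
```

```text
time_s: 6.62
tool_pos: [550.1, 56.3, 17.4]
tool_rot: [[-0.042, 0.999, 0.002], [0.999, 0.042, -0.0], [-0.0, 0.002, -1.0]]
wrist_force: [-0.3, -0.3, -1.0]
finger_gap: 0.694
grip_force: 6.1
t6.62 shift [ 0.19 -0.2   0.4 ] turn 0.04 tilt [ 0.12 -0.  ] pos [550.1  56.3  17.4] F [-0.3 -0.3 -1. ] grip 6.1 gap 59.3 q6 1.51
```

```bash
python3 -m creep '[[0.1,-0.1,0.2,0,0,0],[0,0,0,0,0,0],[0,0,0,0,0,0]]'
python3 -c "
from h import *;p=st(0,57);to(p[0],p[1],13.4,2.35)"
```

```text
time_s: 7.0
tool_pos: [548.1, 57.3, 14.3]
tool_rot: [[-0.042, 0.999, -0.0], [0.999, 0.042, -0.0], [-0.0, -0.0, -1.0]]
wrist_force: [0.1, -0.4, -0.0]
finger_gap: 0.697
grip_force: 6.1
t7.00 shift [ 0.09 -0.    0.09] turn 0.04 tilt [-0. -0.] pos [548.1  57.3  14.3] F [ 0.1 -0.4 -0. ] grip 6.1 gap 59.5 q6 1.51
```

```bash
python3 -m creep '[[0,0,0.08,0,0,0],[0,0,0,0,0,0],[0,0,0,0,0,0]]'
python3 -m creep '[[0,0,0,0,0,0],[0,0,0,0,0,0],[0,0,0,0,0,0]]' 7.2
python3 -m creep '[[0,0,-2,0,0,0],[0,0,-5,0,0,0],[0.5,0,-3,0,0,0],[4,0,-1,0,0,0],[4,0,0,0,0,0],[1,0,0,0,0,0],[0,0,0,0,0,0],[0,0,0,0,0,0]]' 
python3 - <<'E'
from h import *;import cv2
s=status.state();P=(s["tool_rot"],s["tool_pos"]);cv2.imwrite("pics/w3.png",cams.camera("wrist"))
p=st(0,-122);to(p[0],p[1],60,2.35)
for n,X in dict(dish57=(0,57,28),TL=(55,124,12),BL=(-55,124,12),jawL=(-21,2,25),jawR=(21,2,25),thumb=(-70,-45,40)).items(): print(n,proj("wrist",[*st(X[0],X[1]),X[2]],P))
E
```

```text
time_s: 7.38
tool_pos: [548.1, 57.2, 13.5]
tool_rot: [[-0.042, 0.999, -0.0], [0.999, 0.042, -0.0], [-0.0, -0.0, -1.0]]
wrist_force: [-0.3, 0.3, -0.3]
finger_gap: 0.697
grip_force: 6.1
time_s: 7.75
tool_pos: [548.2, 57.3, 13.5]
tool_rot: [[-0.042, 0.999, 0.0], [0.999, 0.042, -0.0], [-0.0, 0.0, -1.0]]
wrist_force: [-0.8, 0.1, 0.9]
finger_gap: 0.846
grip_force: 0.0
time_s: 8.75
tool_pos: [544.2, 151.2, 123.2]
tool_rot: [[-0.041, 0.999, -0.001], [0.999, 0.041, -0.001], [-0.001, -0.001, -1.0]]
wrist_force: [-0.2, 0.3, -1.2]
finger_gap: 0.842
grip_force: 0.0
t8.80 shift [-27.2    0.03   6.34] turn -0.04 tilt [-0.03 -0.03] pos [544.2 151.1 123.2] F [ 0.1 -0.1 -0.2] grip 0.0 gap 71.8 q6 1.68
dish57 [282.90389766 304.72559972]
TL [342.52367634 230.65173199]
BL [223.15674435 230.76666343]
jawL [261.66313558 351.90347165]
jawR [304.2172419  351.87961669]
thumb [211.51696179 403.42438073]
```

View pics/w3.png

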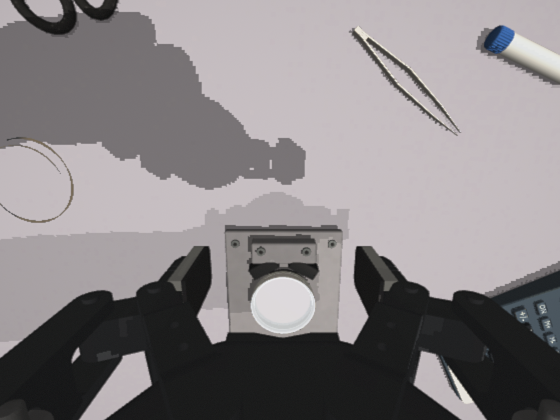

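The dish sits at (283,304), as predicted for y = 57, in front of the V. Next I'll close the fingers and go behind the knob.

```bash
python3 -m creep '[[-2,0,0,0,0,0],[-5,0,0,0,0,0],[-5,0,0,0,0,0],[-5,0,0,0,0,0],[-5,0,0,0,0,0],[-5,0,0,0,0,0],[-3.4,0,0,0,0,0],[0,0,0,0,0,0],[0,0,0,0,0,0],[0,0,0,0,0,0]]' 0 20
python3 - <<'E'
from h import *;import cv2
s=status.state();P=(s["tool_rot"],s["tool_pos"]);cv2.imwrite("pics/w4.png",cams.camera("wrist"))
p=st(0,-155);to(p[0],p[1],31,2.35)
for n,X in dict(knob=(0,-122,48),TR=(55,-148,12),BR=(-55,-148,12),bridgeL=(-34,-21.5,50),bridgeR=(34,-21.5,50),thumb=(-70,-45,40)).items(): print(n,proj("wrist",[*st(X[0],X[1]),X[2]],P))
E
```

```text
time_s: 10.05
tool_pos: [556.6, -151.0, 123.5]
tool_rot: [[-0.042, 0.999, -0.0], [0.999, 0.042, 0.0], [0.0, -0.0, -1.0]]
wrist_force: [-0.3, -0.2, 0.5]
finger_gap: 0.002
grip_force: 0.0
t10.10 shift [-0.29 -0.01  9.26] turn 0.11 tilt [-0.01  0.01] pos [ 556.8 -150.7  123.6] F [ 0.6  0.2 -0.8] grip 0.0 gap -0.3 q6 1.15
knob [282.77496473 176.17675191]
TR [344.0977413  198.66775713]
BR [221.28812205 198.59127083]
bridgeL [231.23859789  24.92352009]
bridgeR [334.63107601  24.979441  ]
thumb [184.5100736   66.92080078]
```

View pics/w4.png

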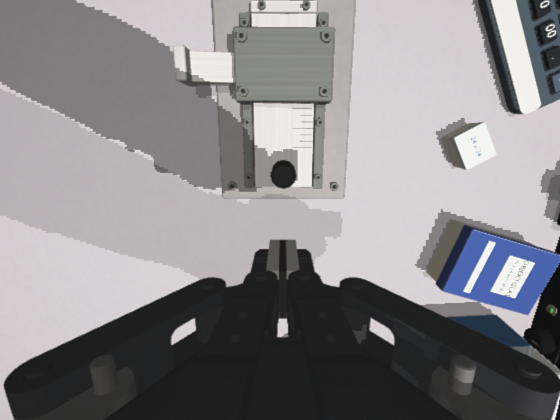

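The knob is at (283,174) against a predicted (283,176), and the thumb plate is at (181,63). Everything fits, so I'll descend behind the knob.

```bash
python3 -m creep '[[-0.3,0,2,0,0,0],[0,0,4,0,0,0],[0,0,2.3,0,0,0],[0,0,0.8,0,0,0],[0,0,0,0,0,0],[0,0,0,0,0,0],[0,0,0,0,0,0]]'
python3 -c "
from h import *;p=st(0,-143);to(p[0],p[1],31,2.35)"
```

```text
time_s: 10.98
tool_pos: [558.1, -155.0, 34.1]
tool_rot: [[-0.042, 0.999, 0.003], [0.999, 0.042, -0.001], [-0.001, 0.003, -1.0]]
wrist_force: [0.1, -0.3, -0.3]
finger_gap: 0.0
grip_force: 0.0
t10.97 shift [ 1.33 -0.13  0.31] turn 0.05 tilt [ 0.15 -0.06] pos [ 558.1 -155.    34.1] F [ 0.1 -0.3 -0.3] grip 0.0 gap 0.0 q6 1.14
```

```bash
python3 -m creep '[[0.5,0,0,0,0,0],[0.5,0,0,0,0,0],[0.3,0,0,0,0,0],[0.3,0,0,0,0,0],[0.3,0,0,0,0,0],[0,0,0,0,0,0]]'
python3 -c "
from h import *;p=st(0,-143);to(p[0],p[1],31,2.35)"
python3 -m creep '[[0.2,0,0,0,0,0],[0.2,0,0,0,0,0],[0.2,0,0,0,0,0],[0.2,0,0,0,0,0],[0.2,0,0,0,0,0],[0.2,0,0,0,0,0],[0.2,0,0,0,0,0],[0,0,0,0,0,0]]'
python3 -c "
from h import *;p=st(0,-113);to(p[0],p[1],31,2.35)"
```

```text
time_s: 11.72
tool_pos: [556.2, -135.4, 32.5]
tool_rot: [[-0.042, 0.999, -0.0], [0.999, 0.042, 0.0], [0.0, -0.0, -1.0]]
wrist_force: [0.2, -1.6, 0.6]
finger_gap: 0.0
grip_force: 0.6
t11.72 shift [-0.63 -0.02  0.15] turn 0.05 tilt [-0.  0.] pos [ 556.2 -135.4   32.5] F [ 0.2 -1.6  0.6] grip 0.6 gap 0.0 q6 1.17
time_s: 12.72
tool_pos: [555.6, -121.1, 32.5]
tool_rot: [[-0.042, 0.999, 0.0], [0.999, 0.042, 0.001], [0.001, 0.0, -1.0]]
wrist_force: [0.6, -1.5, 0.0]
finger_gap: 0.001
grip_force: 0.6
t12.72 shift [ 0.95 -0.02  0.15] turn 0.06 tilt [0.   0.03] pos [ 555.6 -121.1   32.5] F [ 0.6 -1.5  0. ] grip 0.6 gap 0.1 q6 1.2
```

Pushing the bar (about 2 N drag). Now smaller steps.

```bash
for i in 1 ; do python3 -m creep '[[0.15,0,0,0,0,0],[0.15,0,0,0,0,0],[0.1,0,0,0,0,0],[0,0,0,0,0,0]]' | grep -E 'pos|force'; done
python3 -m creep '[[0.1,0,0,0,0,0],[0.05,0,0,0,0,0],[0,0,0,0,0,0]]' | grep -E 'pos|force'
python3 -m creep '[[0.1,0,0,0,0,0],[0,0,0,0,0,0]]' | grep -E 'pos|force'
```

```text
tool_pos: [555.5, -117.4, 32.5]
wrist_force: [0.5, -1.2, -0.3]
grip_force: 0.9
tool_pos: [555.5, -116.0, 32.6]
wrist_force: [0.6, -2.6, 0.4]
grip_force: 1.0
tool_pos: [555.4, -115.8, 32.6]
wrist_force: [0.2, -4.4, -0.1]
grip_force: 2.3
```

```bash
python3 -m creep '[[0.05,0,0,0,0,0],[0,0,0,0,0,0]]' | grep -E 'pos|force'
python3 -m creep '[[0.03,0,0,0,0,0],[0,0,0,0,0,0]]' | grep -E 'pos|force'
python3 -c "
from h import *;p=st(0,-113);to(p[0],p[1],31,2.35)"
```

```text
tool_pos: [555.4, -115.8, 32.6]
wrist_force: [0.3, -5.8, 0.3]
grip_force: 2.8
tool_pos: [555.4, -115.7, 32.6]
wrist_force: [-0.8, -5.4, -0.2]
grip_force: 3.1
t14.35 shift [ 0.4  -0.02  0.16] turn -0.01 tilt [ 0.   -0.16] pos [ 555.4 -115.7   32.6] F [-0.8 -5.4 -0.2] grip 3.1 gap 0.0 q6 1.21
```

```bash
python3 -m creep '[[0.05,0,0,0,0,0],[0,0,0,0,0,0],[0,0,0,0,0,0]]' | grep -E 'pos|force'
python3 - <<'E'
import cv2,numpy as np
from station import cams
from h import *
p=cams.camera("side");a=cams.camera("top")
cv2.imwrite("pics/t5.png",a)
for n,X in dict(dishseat=(0,62,28)).items(): print(n,proj("top",np.array([*st(X[0],X[1]),X[2]])),proj("side",np.array([*st(X[0],X[1]),X[2]])))
a=cv2.resize(a[190:260,290:424],None,fx=4.2,fy=4.2,interpolation=2);b=cv2.resize(p[225:350,255:405],None,fx=2.3,fy=2.3,interpolation=2)
c=np.zeros((590,570,3),np.uint8);c[:a.shape[0],:a.shape[1]]=a;c[300:300+b.shape[0],:b.shape[1]]=b
cv2.imwrite("pics/c5.png",np.clip(c*1.4,0,255).astype(np.uint8))
E
```

```text
tool_pos: [555.4, -115.7, 32.6]
wrist_force: [0.6, -7.3, -0.3]
grip_force: 3.6
dishseat [326.69443472 222.37230105] [303.57511615 256.49751637]
```

View pics/c5.png

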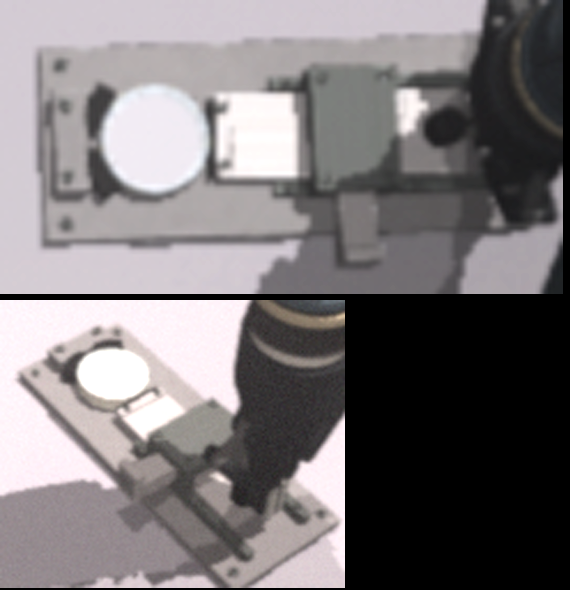

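The dish is centred at top px (327,223), matching the seat, with the jaw against it and 7.3 N on the knob. I'll back off and go round to the thumb plate.

```bash
python3 -m creep '[[-0.3,0,0,0,0,0],[-1.5,0,0,0,0,0],[-1.5,0,0,0,0,0],[0,0,-2,0,0,0],[0,0,-4,0,0,0],[0,-2,-2,0,0,0],[2,-4,0,0,0,0],[4,-4,0,0,0,0],[4,-3,0,0,0,0],[0.9,0,0,0,0,0],[0,0,0,0,0,0]]'
python3 -m creep '[[0,0,0,0,0,-7],[0,0,0,0,0,-10],[0,0,0,0,0,-10],[0,0,0,0,0,-10],[0,0,0,0,0,-10],[0,0,0,0,0,-10],[0,0,0,0,0,-10],[0,0,0,0,0,-10],[0,0,0,0,0,-10],[0,0,0,0,0,-3],[0,0,0,0,0,0],[0,0,0,0,0,0]]'
python3 - <<'E'
from h import *;import cv2
s=status.state();P=(s["tool_rot"],s["tool_pos"]);cv2.imwrite("pics/w6.png",cams.camera("wrist"))
p=st(-95,-45);to(p[0],p[1],30,92.35)
for n,X in dict(t1=(-70,-34,50),t2=(-70,-56,50),b1=(-34,-21.5,50),b2=(-34,-68.5,50),bl=(-55,-148,12)).items(): print(n,proj("wrist",[*st(X[0],X[1]),X[2]],P))
E
```

```text
time_s: 16.2
tool_pos: [423.1, -43.4, 112.9]
tool_rot: [[-0.043, 0.999, 0.002], [0.999, 0.043, -0.0], [-0.0, 0.002, -1.0]]
wrist_force: [-0.0, -0.3, 0.6]
finger_gap: -0.006
grip_force: 0.0
time_s: 17.7
tool_pos: [422.9, -44.0, 112.6]
tool_rot: [[-0.999, -0.04, 0.0], [-0.04, 0.999, -0.0], [-0.0, -0.0, -1.0]]
wrist_force: [-0.5, 0.3, -0.4]
finger_gap: -0.0
grip_force: 0.0
t17.75 shift [-3.44 -0.53  8.26] turn -0.03 tilt [ 0. -0.] pos [422.7 -43.8 112.5] F [ 0.2  0.6 -0.6] grip 0.0 gap 0.3 q6 -0.3
t1 [290.169375   291.73181481]
t2 [262.3301614  291.76894504]
b1 [305.1485162  330.70161814]
b2 [247.98237075 330.77038513]
bl [166.42435932 284.13781386]
```

View pics/w6.png

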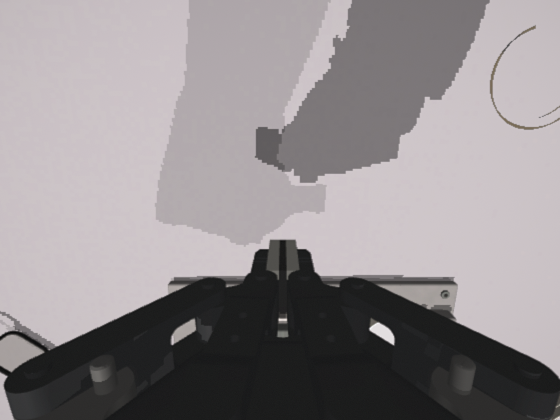

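The fingers hide the thumb plate here, so I'll find its height from enlarged earlier pictures.

```bash
python3 - <<'E'
import cv2,numpy as np
a=cv2.imread("pics/w4.png")[30:100,160:240];b=cv2.imread("pics/side0.png")[275:325,295:365]
a=cv2.resize(a,None,fx=5,fy=5,interpolation=2);b=cv2.resize(b,None,fx=5.6,fy=5.6,interpolation=2)
c=np.zeros((360,800,3),np.uint8);c[:350,:400]=a;c[:b.shape[0],405:405+b.shape[1]]=b
cv2.imwrite("pics/c7.png",c)
from h import *
for z in(45,50,55):
    for y in(-34,-56):print(z,y,(proj("side",np.array([*st(-70,y),z]))-[295,275])*5.6+[405,0])
    print("bottom",(proj("side",np.array([*st(-70,-56),z-29]))-[295,275])*5.6+[405,0])
E
```

```text
45 -34 [470.28840115 129.68972878]
45 -56 [515.72933227 175.73891255]
bottom [509.80696736 236.7767901 ]
50 -34 [471.14346967 118.88791527]
50 -56 [516.77774    164.93367117]
bottom [510.80921685 226.44727092]
55 -34 [472.00517726 108.00223248]
55 -56 [517.83442758 154.04309487]
bottom [511.81920444 216.03800039]
```

View pics/c7.png

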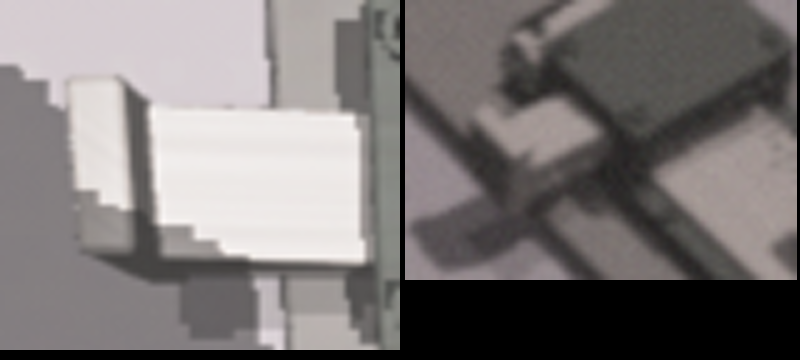

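```bash
python3 - <<'E'
from h import *
a=np.radians(2.39)
R=np.array([[-.0417,.9991,0],[.9991,.0417,0],[0,0,-1]]);P=(R,np.array([556.8,-150.7,123.6]))
r=np.radians(A);M=np.array([[np.cos(r),-np.sin(r)],[np.sin(r),np.cos(r)]])
for z in(40,45,50,55,60):
    p=[M.T@(ray("wrist",160+u/5,30+v/5,z,P)[:2]-O) for u,v in((68,78),(82,250),(120,76),(133,248))]
    print(z,np.round(p,1).tolist(),np.linalg.norm(p[0]-p[1]),np.linalg.norm(p[0]-p[2]))
E
```

```text
40 [[-76.1, -30.6], [-76.2, -52.9], [-68.8, -30.3], [-68.9, -52.6]] 22.33021805890387 7.304607123129191
45 [[-74.4, -31.8], [-74.5, -53.6], [-67.3, -31.6], [-67.3, -53.4]] 21.836536636869525 7.143115245959082
50 [[-72.7, -33.0], [-72.9, -54.4], [-65.7, -32.8], [-65.8, -54.1]] 21.342855214835193 6.9816233687891005
55 [[-71.0, -34.3], [-71.2, -55.1], [-64.2, -34.0], [-64.3, -54.9]] 20.849173792800844 6.820131491619006
60 [[-69.4, -35.5], [-69.5, -55.9], [-62.7, -35.3], [-62.8, -55.6]] 20.355492370766495 6.658639614449024
```

```bash
python3 -m creep '[[-1,-0.25,2,0,0,0],[-1,0,3,0,0,0],[-1,-0.2,2,0,0,0],[0,0,1.3,0,0,0],[0,0,0.2,0,0,0],[0,0,0,0,0,0],[0,0,0,0,0,0]]'
python3 -c "
from h import *;p=st(-95,-45);to(p[0],p[1],28,92.35)"
```

```text
time_s: 18.62
tool_pos: [453.1, -46.7, 28.6]
tool_rot: [[-0.999, -0.042, 0.002], [-0.042, 0.999, -0.001], [-0.002, -0.001, -1.0]]
wrist_force: [-0.2, -0.7, 0.7]
finger_gap: -0.004
grip_force: 0.0
t18.62 shift [-0.41 -0.11  0.06] turn 0.04 tilt [ 0.12 -0.03] pos [453.1 -46.7  28.6] F [-0.2 -0.7  0.7] grip 0.0 gap -0.4 q6 -0.29
```

```bash
python3 -m creep '[[-0.4,-0.05,0,0,0,0],[-0.4,0,0,0,0,0],[-0.3,0,0,0,0,0],[-0.2,0,0,0,0,0],[-0.2,0,0,0,0,0],[-0.2,0,0,0,0,0],[0,0,0,0,0,0]]'|grep -E 'pos|force'
python3 -m creep '[[-0.2,0,0,0,0,0],[-0.2,0,0,0,0,0],[-0.2,0,0,0,0,0],[0,0,0,0,0,0]]'|grep -E 'pos|force'
```

```text
tool_pos: [468.9, -46.3, 27.3]
wrist_force: [-2.1, -0.1, 1.1]
grip_force: 0.9
tool_pos: [474.6, -46.1, 26.7]
wrist_force: [-4.8, -1.8, -1.6]
grip_force: 2.3
```

```bash
python3 -m creep '[[-0.2,0,0,0,0,0],[-0.2,0,0,0,0,0],[-0.1,0,0,0,0,0],[0,0,0,0,0,0]]'|grep -E 'pos|force'
python3 -m creep '[[-0.1,0,0,0,0,0],[-0.1,0,0,0,0,0],[0,0,0,0,0,0]]'|grep -E 'pos|force'
python3 -m creep '[[-0.1,0,0,0,0,0],[-0.1,0,0,0,0,0],[0,0,0,0,0,0]]'|grep -E 'pos|force'
```

```text
tool_pos: [478.9, -45.8, 26.1]
wrist_force: [-5.1, -1.0, -2.7]
grip_force: 2.4
tool_pos: [480.6, -45.8, 25.9]
wrist_force: [-4.0, -1.3, -3.7]
grip_force: 2.5
tool_pos: [482.5, -45.7, 25.7]
wrist_force: [-5.5, -0.9, -4.1]
grip_force: 2.6
```

```bash
python3 -m creep '[[-0.1,0,0,0,0,0],[-0.1,0,0,0,0,0],[0,0,0,0,0,0]]'|grep -E 'pos|force'
python3 -m creep '[[-0.1,0,0,0,0,0],[-0.1,0,0,0,0,0],[0,0,0,0,0,0]]'|grep -E 'pos|force'
```

```text
tool_pos: [484.3, -45.5, 25.6]
wrist_force: [-4.6, -0.7, -3.9]
grip_force: 2.6
tool_pos: [485.0, -45.5, 25.5]
wrist_force: [-8.1, -2.4, -2.2]
grip_force: 4.1
```

It has bitten. I'll continue until about 15 N.

```bash
python3 -m creep '[[-0.1,0,0,0,0,0],[0,0,0,0,0,0],[0,0,0,0,0,0]]'|grep -E 'pos|force'
python3 -m creep '[[-0.1,0,0,0,0,0],[0,0,0,0,0,0],[0,0,0,0,0,0]]'|grep -E 'pos|force'
```

```text
tool_pos: [485.2, -45.5, 25.5]
wrist_force: [-10.6, -2.0, -0.2]
grip_force: 5.1
tool_pos: [485.4, -45.4, 25.5]
wrist_force: [-11.8, -1.7, 0.7]
grip_force: 6.1
```

```bash
python3 -m creep '[[-0.1,0,0,0,0,0],[0,0,0,0,0,0],[0,0,0,0,0,0]]'|grep -E 'pos|force'
python3 -m creep '[[-0.05,0,0,0,0,0],[0,0,0,0,0,0],[0,0,0,0,0,0]]'|grep -E 'pos|force'
python3 -c "
from h import *
for i in range(3):print(status.state()['wrist_force'])"
```

```text
tool_pos: [485.5, -45.4, 25.5]
wrist_force: [-14.4, -2.1, 3.4]
grip_force: 7.1
tool_pos: [485.5, -45.4, 25.5]
wrist_force: [-15.5, -2.4, 5.1]
grip_force: 7.7
[-15.45400251  -2.37623335   5.08559762]
[-15.45400251  -2.37623335   5.08559762]
[-15.45400251  -2.37623335   5.08559762]
```

The push reads 15.5 N, so the wedge is set. I'll back away and check.

```bash
python3 -m creep '[[0.6,0,0,0,0,0],[1.5,0,0,0,0,0],[3,0,0,0,0,0],[2,0,-2,0,0,0],[0,0,-4,0,0,0],[0,0,-4,0,0,0],[0,0,0,0,0,0],[0,0,0,0,0,0]]'
python3 - <<'E'
import cv2,numpy as np
from station import cams
p=cams.camera("side");a=cams.camera("top")
a=cv2.resize(a[190:260,290:424],None,fx=4.2,fy=4.2,interpolation=2);b=cv2.resize(p[225:350,255:405],None,fx=2.3,fy=2.3,interpolation=2)
c=np.zeros((590,570,3),np.uint8);c[:a.shape[0],:a.shape[1]]=a;c[300:300+b.shape[0],:b.shape[1]]=b
cv2.imwrite("pics/c8.png",np.clip(c*1.4,0,255).astype(np.uint8))
E
```

```text
time_s: 24.5
tool_pos: [422.5, -48.4, 128.2]
tool_rot: [[-0.999, -0.042, 0.004], [-0.042, 0.999, -0.0], [-0.004, -0.0, -1.0]]
wrist_force: [-0.3, 0.0, -0.5]
finger_gap: 0.003
grip_force: 0.0
```

View pics/c8.png

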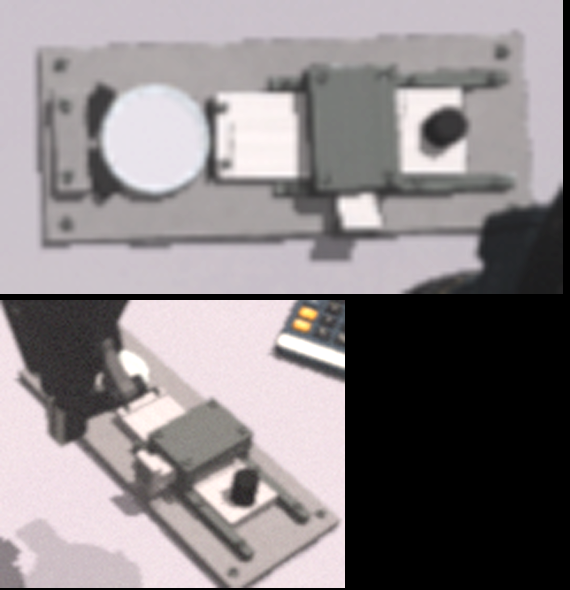

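The dish is still seated at (155,139) with the jaw against it. The wedge is in and the gripper is clear.

```bash
python3 -c "
from station import sign_off;print(sign_off())"
```

```text
the job is handed in; nothing more can be done
None
```

The job is handed in at about 25 s: the dish is clamped against the V rest (about 7 N push on the knob), the wedge is set at about 15.5 N, and the arm was clear of everything; no verdict came back.

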